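# Chock the rollers, then drop the stop

## Robot

A 6-joint arm with a two-finger parallel gripper is mounted at the origin on a cart in front of the work surface, level with it; the furniture and walls round the work are solid. World frame = base frame: x ahead of the robot, y to its left, z up, the work surface at z = 0. Lengths are in m, angles in degrees, forces in N, time in s.
With the tool pointing down it reaches from about 0.3 to 0.85 m from the base axis. Payload 4.2 kg.
Tool frame: the origin (TCP) lies midway between the tips of the shut fingers; the grasp point (between the pads) lies 19 mm behind it; z points along the fingers, y is the line along which they close (so a half turn about z gives the same grasp; the last joint's range is limited). The gripper opens to 91 mm and grips with 3 to 60 N. Pads are 32 mm wide; open, the fingers measure 118 mm over their backs; the gripper's body (76 mm by 178 mm) begins 60 mm behind the grasp point.
Start: joints at [-70.875, 18.312, 89.639, -0, 72.044, -1.146], TCP at [0.199, -0.539, 0.214] pointing down, gripper open.
Joint ranges: [-177.97, 177.97], [-48.28, 115.42], [12.27, 149.76], [-77.06, 257.06], [2.81, 150.46], [-146.56, 146.56]. Speed limits (degrees/s): [147.25, 147.25, 180, 180, 180, 180].

## Interface

Orientations are given as [roll, pitch, yaw] about the fixed x, y, z axes, in that order (R = Rz(yaw) Ry(pitch) Rx(roll)).
In Python, from cell import readout, optics, job gives the robot as it stands.
- The arm moves only by the tool send_rows, never from a script. Its argument "deltas" is a list of rows, each an object with "hand": the opening, from 0 (shut) to 1 (fully open); "slide": the shift along the tool's x, y, z in cm, a list of three; "roll": the turn about the tool's z in degrees. In form: [{"hand": hand, "slide": [dx, dy, dz], "roll": roll}, ...]. A call has 1 to 10 rows; each row shifts and turns the commanded pose from where the row before left it, along the tool's axes as they then stand; what a row does not reach is not made up. A row lasts 1/10 s, in which the tool goes at most 50 mm and 8.59 degrees, less where a joint would pass 70% of its speed; a pose out of reach is approached as far as the arm can. A call with a gripper value outside its range is refused whole. The fingers move at their own pace and stop on an object; "force" is the grip in N (left out, the last holds). Time passes only in rows, so rows that do not move let the fingers close. It gives the time, the measured TCP pose, the force, the opening and the grip force at its end, in the units of the state.
- readout.read_state(): the state, without advancing time (a new reading comes with each control period).
- optics.snapshot(name): name is "side" or "top"; returns a dict with "color" (420x560x3 uint8, red, green, blue), "range_z" (420x560 float32, m along the optical axis (not along the pixel's ray), 0 where there is no reading), "K" (3x3 intrinsics, pixels), "view" (4x4, takes a point from world to camera coordinates). Camera axes: x right, y down, z forward; pixel columns grow to the right and rows downward; lengths in m; the calibration is good to about 2 mm. A picture is of the moment at which its call begins.
- job.sign_off(): hands the job in; it is judged then, once.
The state is a dict: "clock": time; "q": joint angles; "dq": joint speeds; "joint_efforts": joint torques, N m; "tcp_pos": TCP position; "orientation": TCP orientation; "wrist_force": force on the tool from outside, world axes, zero at the start; "torque": the same for the moment, N m; "gripper_width": finger opening in m; "gripper_force": force on a finger pad.
Only numpy, scipy, OpenCV 4.12 (cv2) and the standard library are available. Lean on these libraries where they do the work, as an engineer would, in place of code of your own. Each camera call takes 0.05 s, during which the arm holds its last target. There are 200 camera calls.

## Task

Two spare outfeed rollers lie on the sloping rack, kept from rolling off its open lower edge only by the flip-down stop. Chock them with the wooden wedge: set it flat on the deck with its thin edge snug against the underside of the front roller, square to it and at the middle of its length, and let go of it. Only then fold the stop all the way down by its handle, so that the rollers stay where they are on the wedge and can later be let off the rack one at a time.

Things in the scene. Friction and masses are not known exactly. Their poses are not given: they have to be found in the camera images.
- rack: Fixed plywood rack, 250 x 276 mm. Origin: on the mat below the line where the front roller bears; x points to its uphill end, y to its left, z up. The deck falls 9 deg toward -x, to an open edge at x = -146 mm; its surface is at z = 70 mm + 0.158 x. Cheeks (inner faces y = +-126 mm) stand 22 mm above it. The deck is unbroken from y = -100 to 100 mm; slots beside that take the stop's fingers.
- front_roller: Steel outfeed roller, 50 mm diameter, 234 mm long with black end caps and short axle stubs, 0.45 kg, lying across the deck. Origin: its centre, 25 mm off the deck; its own y is its axis. It leans downhill on the two fingers of the stop and rolls off the rack if nothing holds it.
- rear_roller: An equal roller just uphill of the front one and leaning on it. Origin: its centre.
- wedge: Hardwood wedge, dark rubber sole, sole down: 90 mm long (x), 56 wide (y), 40 high, 0.13 kg. Origin: centre of its underside. x points to the thin edge (2 mm thick, at x = +45 mm); the top is level from x = -45 to -25 mm, then falls straight to the thin edge. Pushed fully up to a roller on the deck, its origin is 55 mm downhill of the roller's centre, along the deck. It does not slip there.
- stop (a joint): Flip-down stop: two steel fingers (at rack y = +-112 mm, 39 mm high above the deck) on a shaft across the rack, with a crank handle at the rack's left side. 0 = fingers upright, square to the deck; 1.45 rad = folded down toward the lower edge, fingers below the deck. It stays where it is left by friction (about 2.5 N at the handle).
- stop_handle (a point): Middle of the crank's black grip: a round bar along the rack's y axis, 17 mm thick, 70 mm long, outside the left cheek. It swings on a radius of 90 mm about stop_hinge, from up (leaning 9 degrees to the rack's -x) to forward and down toward the rack's -x.
- stop_hinge (a point): Fixed point on the stop's shaft axis (parallel to the rack's y), level with stop_handle along that axis.

How it is judged (in metres and radians):
On the way, in this order (a step that is already met when the one before it is completed fails the run):
1. the wedge stands against the front roller, let go, with the stop still up (x of front_roller in the frame of wedge between 0.045 and 0.07 m and y of front_roller in the frame of wedge between -0.025 and 0.025 m and z of front_roller in the frame of wedge between 0.015 and 0.035 m and angle between the y axis of wedge and the y axis of front_roller, either way round below 0.25 rad and distance between wedge and rack below 0.16 m and contact force between the fingers and wedge below 0.1 N and value of joint stop below 0.2 rad), for 0.3 s.
2. the stop is folded down with the wedge still in place (x of front_roller in the frame of wedge between 0.045 and 0.07 m and y of front_roller in the frame of wedge between -0.025 and 0.025 m and z of front_roller in the frame of wedge between 0.015 and 0.035 m and angle between the y axis of wedge and the y axis of front_roller, either way round below 0.25 rad and distance between wedge and rack below 0.16 m and value of joint stop above 1.25 rad), for 0.2 s.
At the end, for the whole second after the job is handed in: Stop folded over 1.25 rad; front roller rests on the wedge within 20 mm of its start, rear one within 25 mm; wedge flat on the deck, thin edge to the roller, within 25 mm of its mid-length and 0.25 rad of square, released; all at rest (all of step 2 and contact force between the fingers and wedge below 0.1 N and distance of front_roller from where it was at the start of the episode below 0.02 m and distance of rear_roller from where it was at the start of the episode below 0.025 m and contact force between wedge and front_roller above 0.1 N and linear speed of each of front_roller, rear_roller, wedge below 0.01 m/s); the robot touches nothing.
It fails at once if the stop was folded (over 0.35 rad) before the wedge was in place (value of joint stop above 0.35 rad and not (x of front_roller in the frame of wedge between 0.045 and 0.07 m and y of front_roller in the frame of wedge between -0.025 and 0.025 m and z of front_roller in the frame of wedge between 0.015 and 0.035 m and angle between the y axis of wedge and the y axis of front_roller, either way round below 0.25 rad and distance between wedge and rack below 0.16 m)).
It fails at once if a roller got away (over 40 mm from its place) (distance of any of front_roller, rear_roller from where it was at the start of the episode above 0.04 m).
It also fails if it takes over 51 s, if anything falls off the work surface, if the arm or the gripper's body presses on something with over 40 N, if the wrist force passes 120 N, or if a joint passes its speed limit or range.

## Working session

There is one attempt and no reset: what is moved stays moved. The work goes in short steps, Python scripts to look and compute and a tool call to move; the robot and the scene stay as the last step left them, time stands still between calls to the robot, and variables do not carry over. Pictures are saved under pics/ and viewed, at most 10 in all, crops included, and the job is handed in when it is done.

Besides the shell and the picture viewer there is one more tool, called after "Call:" as a command line: name --argument value ..., lists and objects as JSON in quotes. send_rows: Moves the arm, as the interface text tells. Its arguments: {"type":"object","properties":{"deltas":{"type":"array"},"force":{"type":"number"}},"required":["deltas"]}

```bash
mkdir -p pics; cat > h.py <<'E'
import numpy as np, cv2
from cell import readout, optics, job
def snap(n):
    return optics.snapshot(n)
def cloud(s):
    K=s["K"];z=s["range_z"].astype(float);h,w=z.shape
    u,v=np.meshgrid(np.arange(w),np.arange(h))
    P=np.stack([(u-K[0,2])/K[0,0]*z,(v-K[1,2])/K[1,1]*z,z,np.ones_like(z)],-1)
    W=P@np.linalg.inv(s["view"]).T
    W[z==0]=np.nan
    return W[...,:3]
E
python3 - <<'E'
from h import *
for n in("top","side"):
    s=snap(n);cv2.imwrite(f"pics/{n}0.png",s["color"][...,::-1]);np.savez(f"{n}0.npz",**s)
    print(n,np.linalg.inv(s["view"])[:3].round(3).tolist(),s["K"][0,0])
st=readout.read_state();print(st)
E
```

```text
top [[0.015, -0.986, 0.168, 0.386], [-1.0, -0.017, -0.008, -0.163], [0.011, -0.168, -0.986, 1.138]] 449.4466182985704
side [[0.998, -0.004, -0.063, 0.617], [0.057, -0.358, 0.932, -1.039], [-0.026, -0.934, -0.358, 0.457]] 459.121617659778
{'clock': 0.1, 'q': array([-7.08729711e+01,  1.83473589e+01,  8.96981255e+01,  3.46501866e-05,
        7.20444658e+01, -1.14712474e+00]), 'dq': array([ 0.00684502, -0.13191065, -0.05922123, -0.02562948, -0.05261197,
       -0.11525451]), 'joint_efforts': array([ 1.60399886e-04, -4.13333845e+01, -2.32508433e+01,  7.27462582e-02,
        4.21212043e-02, -4.38673669e-05]), 'tcp_pos': array([ 0.19908843, -0.53895955,  0.21321931]), 'orientation': array([-1.79910069e+02, -1.83371950e-03,  2.02741415e+01]), 'wrist_force': array([ 0.79637524, -0.05101157, -0.95459774]), 'torque': array([ 0.03975589,  0.00816765, -0.01806159]), 'gripper_force': 0.0, 'gripper_width': 0.09113656773439377}
```

View pics/top0.png

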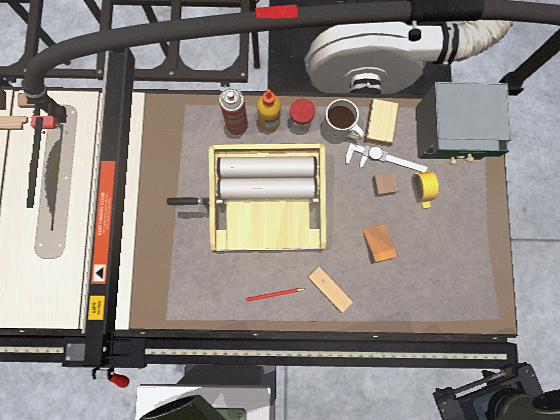

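View pics/side0.png

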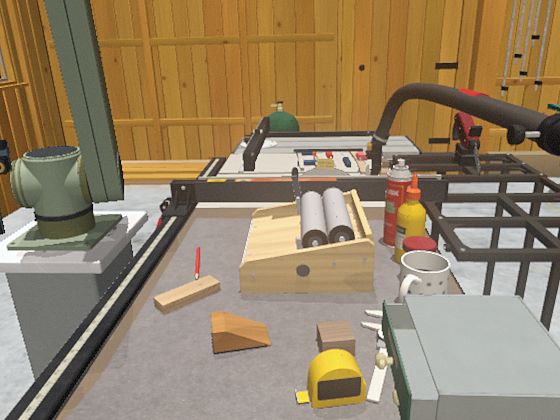

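The top view shows the rack around (268,198) with rollers at rows 166 and 188, the handle at (185,201) and the wedge at (380,243). The side view shows the wedge at (240,330) with its thin end to the right, toward +x.

```bash
python3 - <<'E'
from h import *
S={n:dict(np.load(f"{n}0.npz")) for n in("top","side")}
t=S["top"];W=cloud(t);c=t["color"];hsv=cv2.cvtColor(c,cv2.COLOR_RGB2HSV)
def show(name,roi,m):
    x0,y0,x1,y1=roi;mm=np.zeros(m.shape,bool);mm[y0:y1,x0:x1]=m[y0:y1,x0:x1]
    n,l,st,_=cv2.connectedComponentsWithStats(mm.astype(np.uint8));k=1+st[1:,4].argmax();mm=l==k
    P=W[mm];P=P[~np.isnan(P).any(1)];print(name,st[k],P.min(0).round(3),P.max(0).round(3),P.mean(0).round(4));return mm,P
print(hsv[243,380],hsv[230,375],hsv[240,250],hsv[190,240],hsv[201,180])
# wedge
mw,P=show("wedge",(355,215,405,270),(hsv[...,1]>110)&(hsv[...,0]<20))
top=P[P[:,2]>0.038];print("flat top",top.mean(0),cv2.minAreaRect((top[:,:2]*1000).astype(np.float32)))
print("rect",cv2.minAreaRect((P[:,:2]*1000).astype(np.float32)))
sl=P[(P[:,2]>.008)&(P[:,2]<.035)];A=np.c_[sl[:,:2],np.ones(len(sl))];co=np.linalg.lstsq(A,sl[:,2],rcond=None)[0];print("slope",co,np.degrees(np.arctan2(-co[1],-co[0])),np.hypot(*co[:2]))
# deck: plane fit
d=W[208:228,232:305].reshape(-1,3);d=d[~np.isnan(d).any(1)];A=np.c_[d[:,:2],np.ones(len(d))];co=np.linalg.lstsq(A,d[:,2],rcond=None)[0];print("deck",co,np.degrees(np.arctan2(co[1],co[0])),np.hypot(*co[:2]),np.abs(A@co-d[:,2]).max())
# rollers
for nm,r in(("rear",(215,156,322,177)),("front",(215,178,322,200))):
    m,P=show(nm,r,(hsv[...,1]<40)&(hsv[...,2]>120))
    hi=[]
    for u in range(228,312,6):
        col=W[r[1]:r[3],u];j=np.nanargmax(col[:,2]);hi.append(col[j])
    hi=np.array(hi);p=np.polyfit(hi[:,1],hi[:,0],1);print(nm,hi.mean(0).round(4),"yawaxis",np.degrees(np.arctan(-p[0])))
show("grip",(160,192,206,212),hsv[...,2]<70)
show("rackwood",(195,135,335,260),(hsv[...,1]>60)&(hsv[...,2]>140))
cr=lambda n,x0,y0,x1,y1,k:cv2.resize(S[n]["color"][y0:y1,x0:x1,::-1],None,fx=k,fy=k,interpolation=cv2.INTER_CUBIC)
a=cr("top",155,135,335,260,4);cv2.imwrite("pics/rack_top.png",a)
E
```

```text
[ 12 126 199] [ 12 122 192] [ 29  69 238] [  8   9 232] [10 29 79]
wedge [363 224  34  38 779] [ 0.454 -0.473  0.   ] [ 0.551 -0.39   0.047] [ 0.5012 -0.4258  0.0275]
flat top [ 0.47244915 -0.43236018  0.04146486] ((475.6740417480469, -432.0511169433594), (33.55160903930664, 55.90299987792969), 14.746185302734375)
rect ((503.855712890625, -430.5343017578125), (88.84584045410156, 67.42993927001953), 14.823856353759766)
slope [-0.4865622  -0.12258322  0.22013905] 14.140671707677845 0.5017663042359503
deck [ 0.15598116  0.00556395 -0.02480307] 2.0429114819841243 0.15608036038902606 0.007850811076229605
rear [ 220  156   95   21 1867] [ 0.642 -0.254  0.105] [ 0.695 -0.034  0.135] [ 0.6646 -0.1436  0.1242]
rear [ 0.6672 -0.1446  0.1313] yawaxis 2.8796808797920406
front [ 220  178   99   22 1921] [ 0.592 -0.27   0.055] [ 0.647 -0.035  0.127] [ 0.6155 -0.1457  0.1161]
front [ 0.6205 -0.1454  0.123 ] yawaxis 3.5425829450361492
grip [167 198  31   7 131] [0.568 0.011 0.141] [0.583 0.077 0.151] [0.5747 0.0459 0.1461]
rackwood [ 209  143  118  107 6212] [ 0.476 -0.296 -0.003] [ 0.765 -0.004  0.129] [ 0.581  -0.1481  0.0701]
```

View pics/rack_top.png

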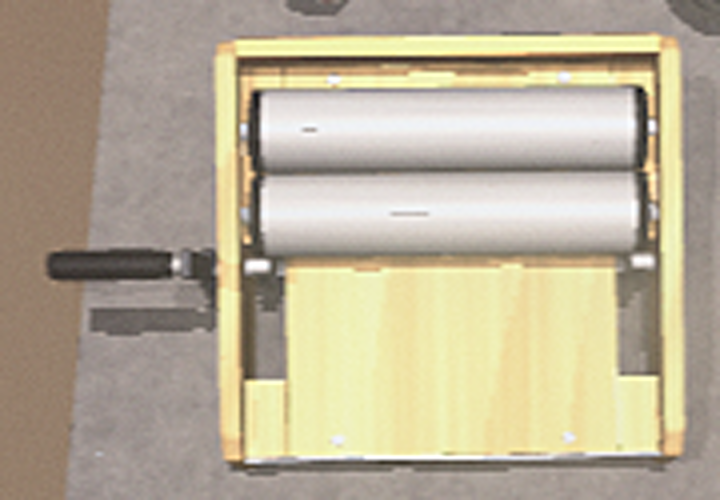

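The crop shows the stop fingers upright at crop (258,265) and (642,260). The lower deck is clear, and the crank grip runs from crop (50,265) to (175,265).

```bash
python3 - <<'E'
from h import *
from scipy.optimize import least_squares
t=dict(np.load("top0.npz"));W=cloud(t);hsv=cv2.cvtColor(t["color"],cv2.COLOR_RGB2HSV)
M=(hsv[...,1]>110)&(hsv[...,0]<20);P=W[215:270,355:405][M[215:270,355:405]];P=P[P[:,2]>.004]
a=np.radians(14.5);e=np.array([np.cos(a),np.sin(a)]);n=np.array([-e[1],e[0]])
x=P[:,:2]@e;y=P[:,:2]@n;print("wedge pct x",np.percentile(x,[0,1,5,50,95,99,100]).round(4),"y",np.percentile(y,[0,1,5,50,95,99,100]).round(4))
m=(P[:,2]>.038);print("top x,y",np.percentile(x[m],[1,50,99]),np.percentile(y[m],[1,50,99]))
for cx in np.percentile(x,[1,99]).mean(),:
    cy=np.percentile(y[m],[1,99]).mean();print("origin",cx*e+cy*n)
s=dict(np.load("side0.npz"));Ws=cloud(s);hs=cv2.cvtColor(s["color"],cv2.COLOR_RGB2HSV)
Ms=(hs[...,1]>110)&(hs[...,0]<20);Ps=Ws[308:355,205:275][Ms[308:355,205:275]];Ps=Ps[(Ps[:,2]>.003)]
print("side wedge x",np.percentile(Ps[:,:2]@e,[1,50,99]),"y",np.percentile(Ps[:,:2]@n,[1,50,99]),"z",np.percentile(Ps[:,2],99))
for nm,r0,r1,g in(("rear",159,174,.667),("front",182,196,.62)):
    P=W[r0:r1,228:310].reshape(-1,3);P=P[~np.isnan(P).any(1)&(P[:,2]>.105)]
    f=lambda p:np.hypot(P[:,0]-p[0]-p[2]*(P[:,1]+.146),P[:,2]-p[1])-.025
    r=least_squares(f,[g,.095,0],loss="soft_l1",f_scale=.001);print(nm,r.x.round(4),"yaw",-np.degrees(r.x[2]),np.abs(r.fun).mean())
# lower deck edge line and cheeks in top view
m=((hsv[...,1]>50)&(hsv[...,2]>150)&(hsv[...,0]>10))
L=[]
for u in range(220,322,4):
    v=np.where(m[200:262,u])[0].max()+200;L.append((u,v))
print("deck edge",L[::3],W[243,[225,250,270,290,310]].round(3).tolist())
print("row225 cols",[ (np.where(m[225,195:340])[0]+195)[[0,-1]]],W[225,[214,215,318,320]].round(3).tolist())
for b in((100,150),(130,165)):print("left zmax",np.nanmax(W[150:300,b[0]:b[1]],axis=(0,1)).round(3))
print("fence col y,z",[W[200,u].round(3).tolist() for u in(98,115,125,140,155)])
E
```

```text
wedge pct x [0.3355 0.3362 0.3395 0.3771 0.4178 0.4222 0.4242] y [-0.5755 -0.5645 -0.5622 -0.5372 -0.5128 -0.5105 -0.5092]
top x,y [0.33559114 0.34871163 0.36528945] [-0.56454039 -0.53651514 -0.51039845]
origin [ 0.50167727 -0.42540977]
side wedge x [0.33631419 0.37043689 0.42109744] y [-0.56933086 -0.55902657 -0.51306948] z 0.04105815106415787
rear [ 0.6689  0.104  -0.036 ] yaw 2.062678488549608 0.0014165026221335047
front [ 0.6197  0.0961 -0.0311] yaw 1.783305665690661 0.0013975979401699462
deck edge [(220, np.int64(248)), (232, np.int64(248)), (244, np.int64(247)), (256, np.int64(248)), (268, np.int64(248)), (280, np.int64(248)), (292, np.int64(247)), (304, np.int64(247)), (316, np.int64(246))] [[0.492, -0.045, 0.05], [0.492, -0.106, 0.053], [0.493, -0.154, 0.052], [0.495, -0.203, 0.046], [0.495, -0.251, 0.05]]
row225 cols [array([210, 325])] [[0.531, -0.021, 0.08], [0.534, -0.02, 0.058], [0.542, -0.272, 0.032], [0.535, -0.273, 0.079]]
left zmax [0.739 0.273 0.07 ]
left zmax [0.739 0.219 0.007]
fence col y,z [[0.591, 0.266, 0.06], [0.591, 0.224, 0.062], [0.604, 0.223, -0.004], [0.604, 0.183, -0.002], [0.605, 0.144, -0.0]]
```

Call:
send_rows --deltas '[{"hand": 1, "slide": [0, 0, 0], "roll": 5.8}, {"hand": 1, "slide": [3.8, -0.42, 0], "roll": 0}, {"hand": 1, "slide": [3.8, -0.42, 0], "roll": 0}, {"hand": 1, "slide": [3.8, -0.42, 0], "roll": 0}, {"hand": 1, "slide": [3.8, -0.42, 1], "roll": 0}, {"hand": 1, "slide": [3.8, -0.42, 2], "roll": 0}, {"hand": 1, "slide": [3.8, -0.42, 3], "roll": 0}, {"hand": 1, "slide": [3.8, -0.42, 3], "roll": 0}, {"hand": 1, "slide": [3.8, -0.42, 3], "roll": 0}, {"hand": 1, "slide": [0, 0, 0], "roll": 0}]' --force 25

```text
clock: 1.1
tcp_pos: [0.4868, -0.4267, 0.0884]
orientation: [-179.5, 0.2, 14.7]
wrist_force: [-0.2, 0.9, 0.2]
gripper_width: 0.0912
gripper_force: 0.0
```

Call:
send_rows --deltas '[{"hand": 1, "slide": [0, 0.15, 2.5], "roll": 0}, {"hand": 1, "slide": [0, 0.15, 2.5], "roll": 0}, {"hand": 1, "slide": [0, 0, 2], "roll": 0}, {"hand": 1, "slide": [0, 0, 0], "roll": 0}, {"hand": 1, "slide": [0, 0, 0], "roll": 0}]'

```text
clock: 1.6
tcp_pos: [0.4856, -0.4343, 0.0245]
orientation: [180.0, 0.0, 14.4]
wrist_force: [-0.3, 1.2, -0.2]
gripper_width: 0.0914
gripper_force: 0.0
```

Call:
send_rows --deltas '[{"hand": 1, "slide": [0, -0.45, 0.8], "roll": 0}, {"hand": 1, "slide": [0, 0, 0.8], "roll": 0}, {"hand": 1, "slide": [0, 0, 0], "roll": 0}, {"hand": 0.5, "slide": [0, 0, 0], "roll": 0}, {"hand": 0.5, "slide": [0, 0, 0], "roll": 0}, {"hand": 0.5, "slide": [0, 0, 0], "roll": 0}, {"hand": 0.5, "slide": [0, 0, 0], "roll": 0}, {"hand": 0.5, "slide": [0, 0, 0], "roll": 0}]' --force 25

```text
clock: 2.4
tcp_pos: [0.485, -0.4297, 0.0082]
orientation: [180.0, -0.0, 14.5]
wrist_force: [0.4, -0.4, -0.5]
gripper_width: 0.0558
gripper_force: 25.0
```

Call:
send_rows --deltas '[{"hand": 0.5, "slide": [0, 0, -3], "roll": 0}, {"hand": 0.5, "slide": [0, 0, -4], "roll": 0}, {"hand": 0.5, "slide": [0, 0, -4], "roll": 6}, {"hand": 0.5, "slide": [0, 0, -4], "roll": 6.5}, {"hand": 0.5, "slide": [0.8, -3.5, -1.2], "roll": 0}, {"hand": 0.5, "slide": [0.8, -3.5, 0], "roll": 0}, {"hand": 0.5, "slide": [0.8, -3.5, 0], "roll": 0}, {"hand": 0.5, "slide": [0.8, -3.5, 0], "roll": 0}, {"hand": 0.5, "slide": [0.8, -3.5, 0], "roll": 0}, {"hand": 0.5, "slide": [0.8, -3.5, 0], "roll": 0}]'

```text
clock: 3.4
tcp_pos: [0.5253, -0.2164, 0.1697]
orientation: [-180.0, 0.0, 2.0]
wrist_force: [0.4, -0.4, -1.6]
gripper_width: 0.0553
gripper_force: 25.0
```

Call:
send_rows --deltas '[{"hand": 0.5, "slide": [0.8, -3.5, 0], "roll": 0}, {"hand": 0.5, "slide": [0.8, -3.5, 0], "roll": 0}, {"hand": 0.5, "slide": [0, 0, 0], "roll": 0}, {"hand": 0.5, "slide": [0, 0, 0], "roll": 0}, {"hand": 0.5, "slide": [0, 0, 0], "roll": 0}]'

```text
clock: 3.9
tcp_pos: [0.5389, -0.1482, 0.1698]
orientation: [180.0, 0.0, 1.9]
wrist_force: [-0.1, 1.0, -1.6]
gripper_width: 0.0557
gripper_force: 25.0
```

```bash
python3 - <<'E'
from h import *
st=readout.read_state();print(st["tcp_pos"],st["orientation"],st["gripper_width"])
s=snap("side");a=s["color"][150:360,200:430,::-1];cv2.imwrite("pics/side1.png",cv2.resize(a,None,fx=2.6,fy=2.6))
E
```

```text
[ 0.53891525 -0.14816066  0.169778  ] [1.79971200e+02 2.30077576e-02 1.94317491e+00] 0.05573418218481379
```

View pics/side1.png

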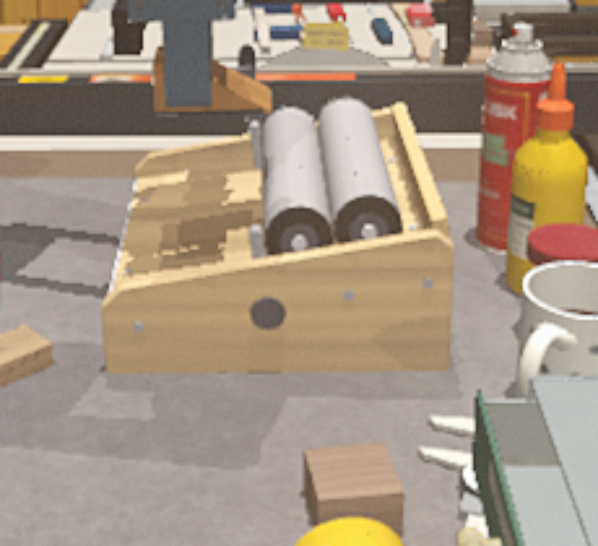

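The wedge is held level at crop (210,85) with its thin edge pointing uphill, and it is clear of everything. Next I descend, then press it down with a light grip.

Call:
send_rows --deltas '[{"hand": 0.5, "slide": [0, -0.1, 3], "roll": 0}, {"hand": 0.5, "slide": [0, 0, 3], "roll": 0}, {"hand": 0.5, "slide": [0, 0, 2], "roll": 0}, {"hand": 0.5, "slide": [0, 0, 1], "roll": 0}, {"hand": 0.5, "slide": [0, 0, 0], "roll": 0}, {"hand": 0.5, "slide": [0, 0, 0], "roll": 0}]'

```text
clock: 4.55
tcp_pos: [0.539, -0.1471, 0.0801]
orientation: [-180.0, 0.0, 1.9]
wrist_force: [0.4, -0.2, -1.4]
gripper_width: 0.0562
gripper_force: 25.0
```

Call:
send_rows --deltas '[{"hand": 0.5, "slide": [0, 0, 0], "roll": 0}, {"hand": 0.5, "slide": [0, 0, 0.3], "roll": 0}, {"hand": 0.5, "slide": [0, 0, 0.3], "roll": 0}, {"hand": 0.5, "slide": [0, 0, 0.3], "roll": 0}, {"hand": 0.5, "slide": [0, 0, 0.3], "roll": 0}, {"hand": 0.5, "slide": [0, 0, 0.1], "roll": 0}, {"hand": 0.5, "slide": [0, 0, 0], "roll": 0}, {"hand": 0.5, "slide": [0, 0, 0], "roll": 0}]' --force 5

```text
clock: 5.35
tcp_pos: [0.5402, -0.1465, 0.0684]
orientation: [180.0, -0.2, 2.0]
wrist_force: [-1.1, 0.8, 6.7]
gripper_width: 0.0561
gripper_force: 5.0
```

```bash
python3 - <<'E'
from h import *
s=snap("side");a=s["color"][150:300,230:390,::-1];cv2.imwrite("pics/side2.png",cv2.resize(a,None,fx=4,fy=4))
E
```

```text
(no output)
```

View pics/side2.png

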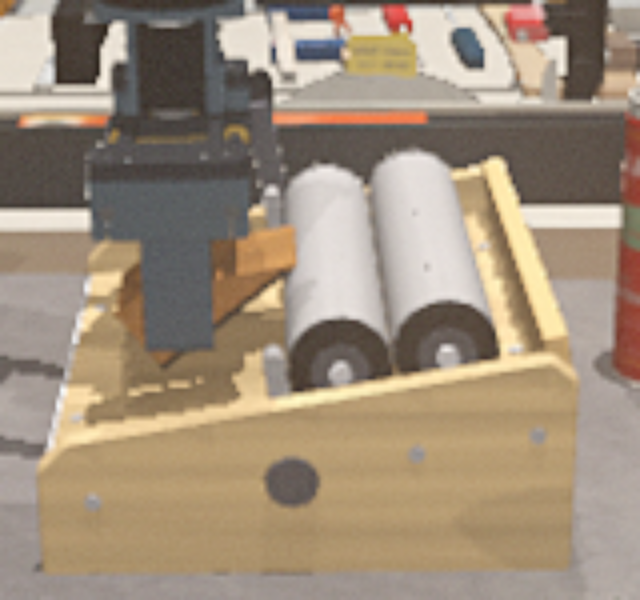

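The picture seems to show the wedge tipped with its thin edge high, at crop (295,240) near the roller. I'll check with depth.

```bash
python3 - <<'E'
from h import *
s=snap("side");W=cloud(s);hs=cv2.cvtColor(s["color"],cv2.COLOR_RGB2HSV)
M=(hs[...,1]>95)&(hs[...,0]<=15)
for v in range(205,246,4):
    r=[(u,*(W[v,u]*1000).round().astype(int)) for u in range(258,308,3) if M[v,u] and W[v,u,1]<-.09 and not np.isnan(W[v,u]).any()]
    print(v,*r)
a=s["color"][195:250,250:320,::-1];cv2.imwrite("pics/side3.png",cv2.resize(a,None,fx=10,fy=10,interpolation=cv2.INTER_CUBIC))
t=snap("top");cv2.imwrite("pics/top3.png",cv2.resize(t["color"][140:260,180:340,::-1],None,fx=4,fy=4))
E
```

```text
205
209 (303, np.int64(601), np.int64(-131), np.int64(111))
213 (285, np.int64(563), np.int64(-141), np.int64(106)) (288, np.int64(569), np.int64(-145), np.int64(108)) (291, np.int64(576), np.int64(-146), np.int64(108)) (294, np.int64(582), np.int64(-152), np.int64(111)) (303, np.int64(601), np.int64(-155), np.int64(112))
217 (264, np.int64(517), np.int64(-132), np.int64(94)) (285, np.int64(564), np.int64(-162), np.int64(106)) (288, np.int64(570), np.int64(-168), np.int64(108)) (291, np.int64(577), np.int64(-170), np.int64(109)) (294, np.int64(583), np.int64(-171), np.int64(109)) (297, np.int64(589), np.int64(-174), np.int64(110)) (300, np.int64(595), np.int64(-172), np.int64(110))
221 (261, np.int64(512), np.int64(-145), np.int64(90)) (264, np.int64(520), np.int64(-162), np.int64(97)) (285, np.int64(565), np.int64(-179), np.int64(104)) (288, np.int64(570), np.int64(-174), np.int64(102)) (291, np.int64(577), np.int64(-175), np.int64(102)) (294, np.int64(583), np.int64(-173), np.int64(101))
225 (261, np.int64(515), np.int64(-172), np.int64(92)) (264, np.int64(521), np.int64(-175), np.int64(93)) (285, np.int64(564), np.int64(-174), np.int64(93)) (288, np.int64(570), np.int64(-173), np.int64(92))
229 (261, np.int64(515), np.int64(-178), np.int64(86)) (264, np.int64(521), np.int64(-176), np.int64(85)) (285, np.int64(564), np.int64(-172), np.int64(83))
233 (264, np.int64(520), np.int64(-174), np.int64(75))
237
241
245
```

View pics/side3.png

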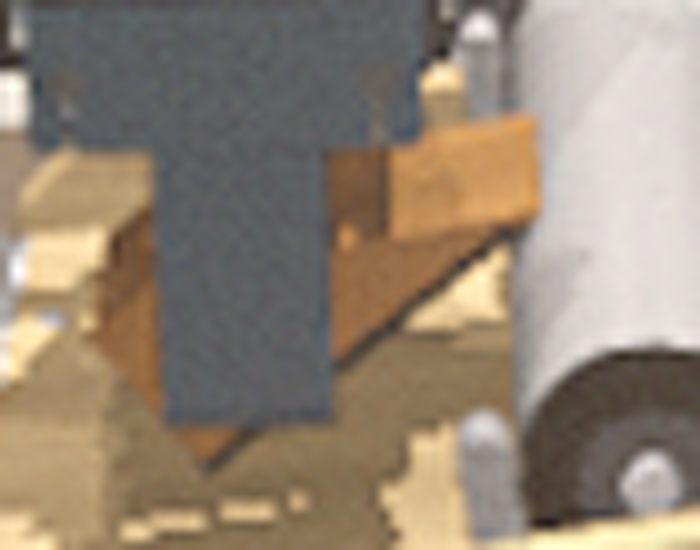

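The wedge really is tipped about 40° nose-up, leaning on the roller with its heel on the deck. I'll grip it firmly, back off 25 mm, set the heel on the deck and open slowly so it lies down flat. After that I'll push it home.

Call:
send_rows --deltas '[{"hand": 0.5, "slide": [0, 0, 0], "roll": 0}, {"hand": 0.5, "slide": [0, 0, 0], "roll": 0}, {"hand": 0.5, "slide": [-0.3, 0, -1.5], "roll": 0}, {"hand": 0.5, "slide": [-1.2, 0, -0.5], "roll": 0}, {"hand": 0.5, "slide": [-1.3, 0, 0], "roll": 0}, {"hand": 0.5, "slide": [0, 0, 0], "roll": 0}, {"hand": 0.5, "slide": [0, 0, 0], "roll": 0}]' --force 25

```text
clock: 6.2
tcp_pos: [0.5103, -0.1473, 0.0865]
orientation: [-180.0, 0.0, 1.9]
wrist_force: [-0.3, 0.1, -2.3]
gripper_width: 0.0564
gripper_force: 25.0
```

```bash
python3 - <<'E'
from h import *
s=snap("side");cv2.imwrite("pics/side4.png",cv2.resize(s["color"][180:270,235:355,::-1],None,fx=6,fy=6,interpolation=cv2.INTER_CUBIC))
print(readout.read_state()["tcp_pos"])
E
```

```text
[ 0.51084358 -0.1473848   0.08658058]
```

View pics/side4.png

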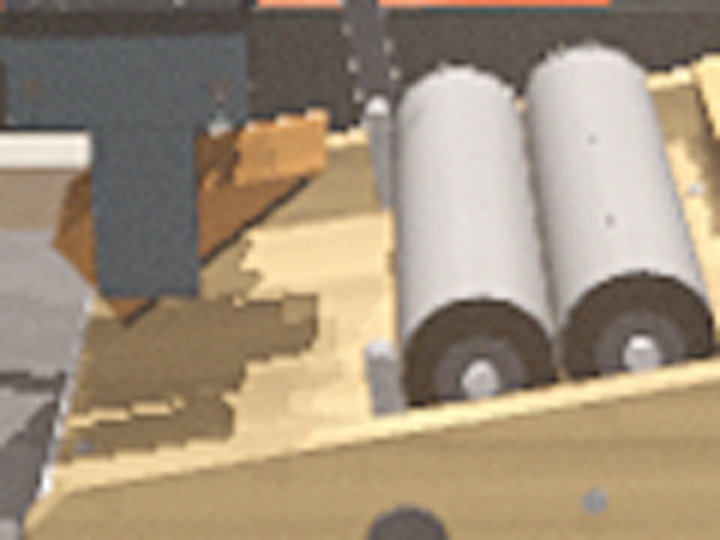

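Call:
send_rows --deltas '[{"hand": 0.5, "slide": [0.5, 0, 1], "roll": 0}, {"hand": 0.5, "slide": [0, 0, 1], "roll": 0}, {"hand": 0.5, "slide": [0, 0, 0.4], "roll": 0}, {"hand": 0.5, "slide": [0, 0, 0], "roll": 0}, {"hand": 0.5, "slide": [0, 0, 0], "roll": 0}]'

```text
clock: 6.75
tcp_pos: [0.5173, -0.1473, 0.0643]
orientation: [180.0, -0.1, 2.0]
wrist_force: [-2.2, 1.8, 13.3]
gripper_width: 0.0558
gripper_force: 25.0
```

Call:
send_rows --deltas '[{"hand": 0.5, "slide": [0, 0, 0], "roll": 0}, {"hand": 0.6, "slide": [0, 0, 0], "roll": 0}, {"hand": 0.63, "slide": [0, 0, 0], "roll": 0}, {"hand": 0.64, "slide": [0, 0, 0], "roll": 0}, {"hand": 0.66, "slide": [0, 0, 0], "roll": 0}, {"hand": 0.7, "slide": [0, 0, 0], "roll": 0}, {"hand": 0.75, "slide": [0, 0, 0], "roll": 0}, {"hand": 0.75, "slide": [0, 0, 0], "roll": 0}]' --force 3

```text
clock: 7.55
tcp_pos: [0.516, -0.1472, 0.0629]
orientation: [180.0, 0.0, 2.0]
wrist_force: [-0.6, -0.3, -0.3]
gripper_width: 0.0685
gripper_force: 0.0
```

```bash
python3 - <<'E'
from h import *
s=snap("side");cv2.imwrite("pics/side5.png",cv2.resize(s["color"][180:270,235:355,::-1],None,fx=6,fy=6,interpolation=cv2.INTER_CUBIC))
print(readout.read_state()["tcp_pos"])
E
```

```text
[ 0.51601815 -0.1471857   0.06287626]
```

View pics/side5.png

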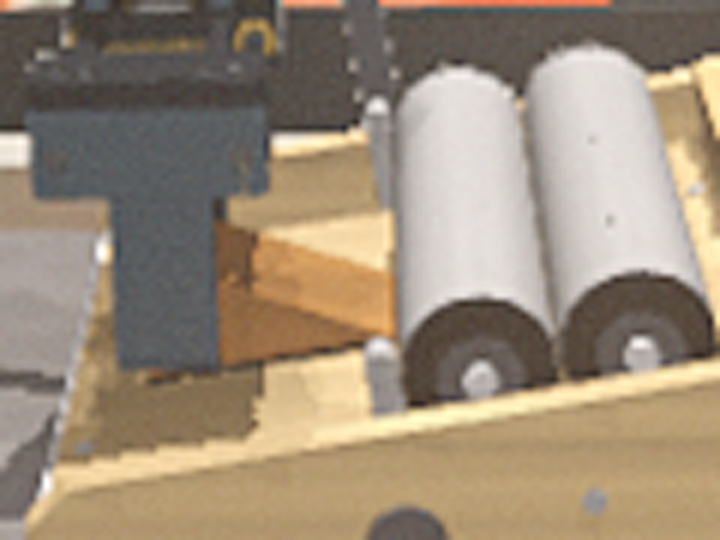

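The wedge now lies flat on the deck with its thin edge just short of the front roller. I'll lift off and look from above for its yaw and gap.

Call:
send_rows --deltas '[{"hand": 0.85, "slide": [0, 0, 0], "roll": 0}, {"hand": 0.85, "slide": [0, 0, -2], "roll": 0}, {"hand": 0.85, "slide": [0, 0, -4], "roll": 0}, {"hand": 0.85, "slide": [-3, 0, -3], "roll": 0}, {"hand": 0, "slide": [-4, 0, 0], "roll": 0}, {"hand": 0, "slide": [-4, 0, 0], "roll": 0}, {"hand": 0, "slide": [-4, 0, 0], "roll": 0}, {"hand": 0, "slide": [-4, 0, 0], "roll": 0}, {"hand": 0, "slide": [0, 0, 0], "roll": 0}]'

```text
clock: 8.5
tcp_pos: [0.3212, -0.1525, 0.1525]
orientation: [-179.9, 0.2, 1.9]
wrist_force: [0.1, 0.4, -0.7]
gripper_width: 0.0402
gripper_force: 0.0
```

```bash
cat > m.py <<'E'
from h import *
from scipy.optimize import least_squares
t=snap("top");W=cloud(t);hsv=cv2.cvtColor(t["color"],cv2.COLOR_RGB2HSV)
M=np.zeros(hsv.shape[:2],np.uint8);M[195:245,230:306]=((hsv[...,1]>100)&(hsv[...,0]<=16))[195:245,230:306]
n,l,st,_=cv2.connectedComponentsWithStats(M);k=1+st[1:,4].argmax();print(st[k]);P=W[l==k];P=P[~np.isnan(P).any(1)]
a=np.radians(2);e=np.array([np.cos(a),np.sin(a)]);nn=np.array([-e[1],e[0]])
q=np.c_[P[:,:2]@e,P[:,:2]@nn]
print("x",np.percentile(q[:,0],[1,5,95,99]).round(4),"y",np.percentile(q[:,1],[1,50,99]).round(4),"zmax",np.percentile(P[:,2],97))
c=l==k;us=[];hh=[]
b=[]
for v in range(200,240):
    u=np.where(c[v])[0]
    if len(u)>10:b.append((v,u[0],u[-1]))
print("cols by row",b[::4])
for nm,r0,r1,g in(("rear",159,174,.667),("front",182,196,.62)):
    Q=W[r0:r1,228:310].reshape(-1,3);Q=Q[~np.isnan(Q).any(1)&(Q[:,2]>.105)]
    f=lambda p:np.hypot(Q[:,0]-p[0]-p[2]*(Q[:,1]+.146),Q[:,2]-p[1])-.025
    r=least_squares(f,[g,.095,0],loss="soft_l1",f_scale=.001);print(nm,r.x.round(4))
cv2.imwrite("pics/top_m%d.png"%int(readout.read_state()["clock"]*10),cv2.resize(t["color"][140:260,160:340,::-1],None,fx=4,fy=4))
print(readout.read_state()["tcp_pos"],readout.read_state()["clock"])
E
python3 m.py
```

```text
[255 201  25  40 876]
x [0.4974 0.5    0.5826 0.5875] y [-0.1934 -0.1653 -0.1369] zmax 0.09724043798156791
cols by row [(201, np.int64(255), np.int64(277)), (205, np.int64(256), np.int64(278)), (209, np.int64(256), np.int64(278)), (213, np.int64(256), np.int64(278)), (217, np.int64(255), np.int64(278)), (221, np.int64(256), np.int64(278)), (225, np.int64(255), np.int64(278)), (229, np.int64(255), np.int64(279)), (233, np.int64(256), np.int64(279)), (237, np.int64(256), np.int64(279))]
rear [ 0.6689  0.1041 -0.0283]
front [ 0.6194  0.0962 -0.0298]
[ 0.32433685 -0.15343983  0.1530988 ] 8.55
```

The wedge is square and centred to within 1 mm, about 20 mm short of the roller. Next I push it home with the fingers shut.

Call:
send_rows --deltas '[{"hand": 0, "slide": [4, 0, 0], "roll": 0}, {"hand": 0, "slide": [4, 0, 2], "roll": 0}, {"hand": 0, "slide": [3.5, 0, 3], "roll": 0}, {"hand": 0, "slide": [2, 0, 3], "roll": 0}, {"hand": 0, "slide": [0, 0, 1.3], "roll": 0}, {"hand": 0, "slide": [0, 0, 0], "roll": 0}, {"hand": 0, "slide": [0, 0, 0], "roll": 0}]'

```text
clock: 9.25
tcp_pos: [0.462, -0.1491, 0.0599]
orientation: [180.0, -0.0, 2.0]
wrist_force: [-0.2, 0.2, 0.3]
gripper_width: 0.0004
gripper_force: 0.0
```

Call:
send_rows --deltas '[{"hand": 0, "slide": [0.6, 0, 0], "roll": 0}, {"hand": 0, "slide": [0.6, 0, 0], "roll": 0}, {"hand": 0, "slide": [0.6, 0, 0], "roll": 0}, {"hand": 0, "slide": [0.6, 0, 0], "roll": 0}, {"hand": 0, "slide": [0.6, 0, 0], "roll": 0}, {"hand": 0, "slide": [0, 0, 0], "roll": 0}, {"hand": 0, "slide": [0, 0, 0], "roll": 0}]'

```text
clock: 9.95
tcp_pos: [0.4851, -0.1483, 0.0605]
orientation: [-180.0, 0.7, 2.1]
wrist_force: [-17.4, -3.9, 16.4]
gripper_width: 0.0006
gripper_force: 8.6
```

```bash
python3 - <<'E'
from h import *
s=snap("side");cv2.imwrite("pics/side6.png",cv2.resize(s["color"][180:270,235:355,::-1],None,fx=6,fy=6,interpolation=cv2.INTER_CUBIC))
st=readout.read_state();print(st["tcp_pos"],st["wrist_force"])
E
python3 m.py
```

```text
[ 0.48511185 -0.1483183   0.06054131] [-17.43873007  -3.96733734  15.95032865]
[273 201   6   3  14]
x [0.5814 0.5816 0.5875 0.5876] y [-0.1924 -0.1875 -0.1803] zmax 0.07523392577247512
cols by row []
rear [ 0.6689  0.1041 -0.03  ]
front [ 0.6193  0.0963 -0.0346]
[ 0.48509246 -0.14831282  0.06055913] 10.05
```

View pics/side6.png

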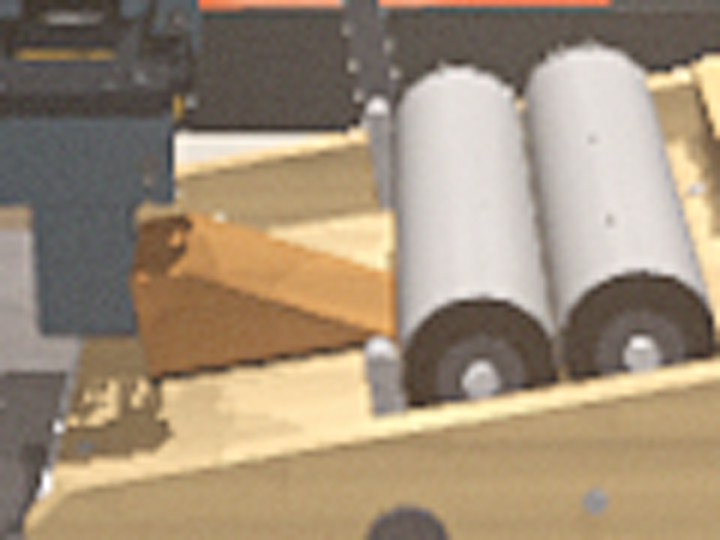

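The shut fingers catch the leaning heel at its top edge, so the nose digs in and jams. The wedge itself hasn't moved. I'll back off, grip it by the sides as it lies, carry it about 15 mm uphill and set it down.

Call:
send_rows --deltas '[{"hand": 0, "slide": [-1.5, 0, 0], "roll": 0}, {"hand": 0, "slide": [-0.7, 0, 0], "roll": 0}, {"hand": 0, "slide": [0, 0, -3], "roll": 0}, {"hand": 0.5, "slide": [0, 0, -4], "roll": 0}, {"hand": 1, "slide": [0, 0, -2], "roll": 0}, {"hand": 1, "slide": [2, 0, 0], "roll": 0}, {"hand": 1, "slide": [2.6, 0, 0], "roll": 0}, {"hand": 1, "slide": [2, 0, 0], "roll": 0}, {"hand": 1, "slide": [0, 0, 0], "roll": 0}, {"hand": 1, "slide": [0, 0, 0], "roll": 0}]'

```text
clock: 11.05
tcp_pos: [0.5348, -0.1464, 0.1495]
orientation: [-180.0, 0.1, 2.0]
wrist_force: [-0.7, -0.0, -0.6]
gripper_width: 0.0537
gripper_force: 0.0
```

```bash
python3 - <<'E'
from h import *
st=readout.read_state();print(st["tcp_pos"],st["gripper_width"],st["wrist_force"])
s=snap("side");W=cloud(s);hs=cv2.cvtColor(s["color"],cv2.COLOR_RGB2HSV)
M=np.zeros(hs.shape[:2],np.uint8);M[205:250,245:305]=((hs[...,1]>100)&(hs[...,0]<=15))[205:250,245:305]
P=W[M>0];P=P[(~np.isnan(P).any(1))&(P[:,2]>.05)&(P[:,1]>-.185)&(P[:,1]<-.1)];print(np.percentile(P,[2,50,98],axis=0).round(4))
E
```

```text
[ 0.53482346 -0.14635007  0.14954703] 0.05368768399538987 [-0.73008086 -0.019886   -0.60825219]
[[ 0.5081 -0.1791  0.0592]
 [ 0.5392 -0.1731  0.0794]
 [ 0.591  -0.1229  0.0939]]
```

Call:
send_rows --deltas '[{"hand": 1, "slide": [0.3, 0, 0], "roll": 0}, {"hand": 1, "slide": [0, 0, 0], "roll": 0}, {"hand": 1, "slide": [0, 0, 0], "roll": 0}, {"hand": 1, "slide": [0, 0, 0], "roll": 0}, {"hand": 1, "slide": [0, 0, 3], "roll": 0}, {"hand": 1, "slide": [0, 0, 3], "roll": 0}, {"hand": 1, "slide": [0, 0, 1.8], "roll": 0}, {"hand": 1, "slide": [0, 0, 0.7], "roll": 0}, {"hand": 1, "slide": [0, 0, 0], "roll": 0}, {"hand": 1, "slide": [0, 0, 0], "roll": 0}]'

```text
clock: 12.1
tcp_pos: [0.5389, -0.1467, 0.0659]
orientation: [180.0, -0.1, 2.0]
wrist_force: [-0.0, -0.9, -0.1]
gripper_width: 0.0916
gripper_force: 0.0
```

Call:
send_rows --deltas '[{"hand": 0.5, "slide": [0, 0, 0], "roll": 0}, {"hand": 0.5, "slide": [0, 0, 0], "roll": 0}, {"hand": 0.5, "slide": [0, 0, 0], "roll": 0}, {"hand": 0.5, "slide": [0, 0, 0], "roll": 0}, {"hand": 0.5, "slide": [0, 0, 0], "roll": 0}, {"hand": 0.5, "slide": [0, 0, 0], "roll": 0}]' --force 25

```text
clock: 12.7
tcp_pos: [0.5382, -0.1465, 0.0652]
orientation: [180.0, -0.0, 2.0]
wrist_force: [-0.0, 0.2, 2.2]
gripper_width: 0.056
gripper_force: 25.0
```

Call:
send_rows --deltas '[{"hand": 0.5, "slide": [0, 0, -0.3], "roll": 0}, {"hand": 0.5, "slide": [0.3, 0, -0.1], "roll": 0}, {"hand": 0.5, "slide": [0.4, 0, -0.05], "roll": 0}, {"hand": 0.5, "slide": [0.4, 0, -0.05], "roll": 0}, {"hand": 0.5, "slide": [0.3, 0, -0.05], "roll": 0}, {"hand": 0.5, "slide": [0, 0, 0], "roll": 0}, {"hand": 0.5, "slide": [0, 0, 0], "roll": 0}]'

```text
clock: 13.4
tcp_pos: [0.5509, -0.1457, 0.0695]
orientation: [-180.0, 0.2, 2.0]
wrist_force: [-1.8, 0.1, -6.3]
gripper_width: 0.0558
gripper_force: 25.0
```

Call:
send_rows --deltas '[{"hand": 0.5, "slide": [0, 0, 0.2], "roll": 0}, {"hand": 0.5, "slide": [0, 0, 0], "roll": 0}, {"hand": 0.5, "slide": [0.2, 0, -0.03], "roll": 0}, {"hand": 0.5, "slide": [0.2, 0, -0.03], "roll": 0}, {"hand": 0.5, "slide": [0, 0, 0], "roll": 0}, {"hand": 0.5, "slide": [0, 0, 0], "roll": 0}]'

```text
clock: 14.0
tcp_pos: [0.5561, -0.1458, 0.0689]
orientation: [180.0, 0.0, 2.0]
wrist_force: [-0.9, -1.0, -7.3]
gripper_width: 0.0561
gripper_force: 25.0
```

Call:
send_rows --deltas '[{"hand": 0.5, "slide": [0, 0, 0.15], "roll": 0}, {"hand": 0.5, "slide": [0, 0, 0], "roll": 0}, {"hand": 0.65, "slide": [0, 0, 0], "roll": 0}, {"hand": 0.75, "slide": [0, 0, 0], "roll": 0}, {"hand": 0.85, "slide": [0, 0, 0], "roll": 0}, {"hand": 0.85, "slide": [0, 0, 0], "roll": 0}, {"hand": 0.85, "slide": [0, 0, -1], "roll": 0}, {"hand": 0.85, "slide": [0, 0, -3], "roll": 0}, {"hand": 0.85, "slide": [0, 0, -4], "roll": 0}, {"hand": 0.85, "slide": [0, 0, -4], "roll": 0}]'

```text
clock: 15.0
tcp_pos: [0.556, -0.1458, 0.1894]
orientation: [180.0, -0.0, 2.0]
wrist_force: [1.0, 0.1, -0.0]
gripper_width: 0.0778
gripper_force: 0.0
```

Call:
send_rows --deltas '[{"hand": 0.85, "slide": [-4, 0, -2], "roll": 0}, {"hand": 0.85, "slide": [-4, 0, 0], "roll": 0}, {"hand": 0.85, "slide": [-4, 0, 0], "roll": 0}, {"hand": 0.85, "slide": [-4, 0, 0], "roll": 0}, {"hand": 0.85, "slide": [-4, 0, 0], "roll": 0}, {"hand": 0.85, "slide": [0, 0, 0], "roll": 0}]'

```text
clock: 15.6
tcp_pos: [0.3518, -0.152, 0.2081]
orientation: [-180.0, 0.1, 1.9]
wrist_force: [1.0, -0.3, 1.1]
gripper_width: 0.0773
gripper_force: 0.0
```

```bash
python3 m.py; python3 - <<'E'
from h import *
s=snap("side");a=cv2.resize(s["color"][180:270,235:355,::-1],None,fx=4,fy=4,interpolation=cv2.INTER_CUBIC)
t=snap("top");b=cv2.resize(t["color"][150:255,200:335,::-1],None,fx=2.3,fy=2.3)
c=np.zeros((360,800,3),np.uint8);c[:360,:480]=a;c[:b.shape[0],482:482+b.shape[1]]=b;cv2.imwrite("pics/both.png",c)
E
```

```text
[255 199  24  31 717]
x [0.516  0.5184 0.5879 0.5914] y [-0.1919 -0.1654 -0.1372] zmax 0.10047031783523576
cols by row [(200, np.int64(255), np.int64(278)), (204, np.int64(256), np.int64(278)), (208, np.int64(256), np.int64(278)), (212, np.int64(256), np.int64(278)), (216, np.int64(255), np.int64(278)), (220, np.int64(255), np.int64(278)), (224, np.int64(255), np.int64(278)), (228, np.int64(255), np.int64(278))]
rear [ 0.6711  0.1045 -0.0293]
front [ 0.6215  0.0966 -0.032 ]
[ 0.35482087 -0.15262127  0.20852839] 15.65
```

View pics/both.png

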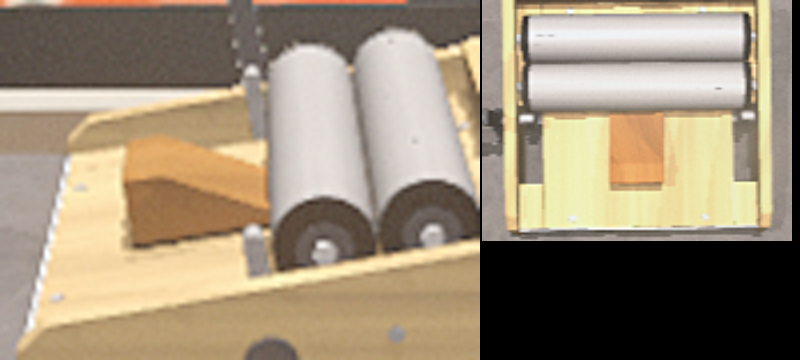

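The wedge is seated against the front roller, square and centred, with the stop still up. The rollers have settled 2 mm uphill onto it. Now to the handle.

Call:
send_rows --deltas '[{"hand": 0.6, "slide": [3.25, -2.7, 0], "roll": 0}, {"hand": 0.6, "slide": [3.25, -2.7, 0], "roll": 0}, {"hand": 0.6, "slide": [3.25, -2.7, 0], "roll": 0}, {"hand": 0.6, "slide": [3.25, -2.7, 0], "roll": 0}, {"hand": 0.6, "slide": [3.25, -2.7, 0], "roll": 0}, {"hand": 0.6, "slide": [3.25, -2.7, 0], "roll": 0}, {"hand": 0.6, "slide": [3.2, -2.7, 0], "roll": 0}, {"hand": 0.6, "slide": [0, 0, 0], "roll": -8}, {"hand": 0.6, "slide": [0, 0, 0], "roll": -8}, {"hand": 0.6, "slide": [0, 0, 0], "roll": -8}]'

```text
clock: 16.75
tcp_pos: [0.5783, 0.0453, 0.2068]
orientation: [-180.0, 0.0, 26.4]
wrist_force: [0.1, 0.2, 0.3]
gripper_width: 0.0546
gripper_force: 0.0
```

Call:
send_rows --deltas '[{"hand": 0.6, "slide": [0, 0, 0], "roll": -8}, {"hand": 0.6, "slide": [0, 0, 0], "roll": -8}, {"hand": 0.6, "slide": [0, 0, 0], "roll": -8}, {"hand": 0.6, "slide": [0, 0, 0], "roll": -8}, {"hand": 0.6, "slide": [0, 0, 0], "roll": -8}, {"hand": 0.6, "slide": [0, 0, 0], "roll": -8}, {"hand": 0.6, "slide": [0, 0, 0], "roll": -8}, {"hand": 0.6, "slide": [0, 0, 0], "roll": -8}, {"hand": 0.6, "slide": [0, 0, 0], "roll": -2}, {"hand": 0.6, "slide": [0, 0, 0], "roll": 0}]'

```text
clock: 17.75
tcp_pos: [0.5779, 0.0448, 0.2071]
orientation: [180.0, -0.0, 92.0]
wrist_force: [-0.0, -0.5, -0.8]
gripper_width: 0.0544
gripper_force: 0.0
```

Call:
send_rows --deltas '[{"hand": 0.6, "slide": [0, -0.25, 2.5], "roll": 0}, {"hand": 0.6, "slide": [0, 0, 2.5], "roll": 0}, {"hand": 0.6, "slide": [0, 0, 2], "roll": 0}, {"hand": 0.6, "slide": [0, 0, 1.2], "roll": 0}, {"hand": 0.6, "slide": [0, 0, 0], "roll": 0}, {"hand": 0.6, "slide": [0, 0, 0], "roll": 0}]'

```text
clock: 18.35
tcp_pos: [0.5749, 0.0441, 0.126]
orientation: [179.9, 0.0, 92.0]
wrist_force: [-0.3, -0.1, 0.1]
gripper_width: 0.0547
gripper_force: 0.0
```

Call:
send_rows --deltas '[{"hand": 0.1, "slide": [0, 0, 0], "roll": 0}, {"hand": 0.1, "slide": [0, 0, 0], "roll": 0}, {"hand": 0.1, "slide": [0, 0, 0], "roll": 0}, {"hand": 0.1, "slide": [0, 0, 0], "roll": 0}, {"hand": 0.1, "slide": [0, 0, 0], "roll": 0}, {"hand": 0.1, "slide": [0, 0, 0], "roll": 0}, {"hand": 0.1, "slide": [0, 0, 0], "roll": 0}]' --force 10

```text
clock: 19.05
tcp_pos: [0.5748, 0.0439, 0.1258]
orientation: [179.9, 0.0, 92.0]
wrist_force: [1.6, -0.0, -0.1]
gripper_width: 0.0168
gripper_force: 10.0
```

Call:
send_rows --deltas '[{"hand": 0.1, "slide": [0, -0.64, 0.13], "roll": 0}, {"hand": 0.1, "slide": [0, -0.63, 0.17], "roll": 0}, {"hand": 0.1, "slide": [0, -0.61, 0.22], "roll": 0}, {"hand": 0.1, "slide": [0, -0.6, 0.26], "roll": 0}, {"hand": 0.1, "slide": [0, -0.58, 0.31], "roll": 0}, {"hand": 0.1, "slide": [0, -0.55, 0.34], "roll": 0}, {"hand": 0.1, "slide": [0, 0, 0], "roll": 0}]'

```text
clock: 19.75
tcp_pos: [0.5359, 0.0427, 0.1102]
orientation: [-179.8, -0.0, 92.0]
wrist_force: [-0.0, 1.9, -0.0]
gripper_width: 0.0167
gripper_force: 10.0
```

Following well, with low forces.

Call:
send_rows --deltas '[{"hand": 0.1, "slide": [0, -0.53, 0.38], "roll": 0}, {"hand": 0.1, "slide": [0, -0.5, 0.42], "roll": 0}, {"hand": 0.1, "slide": [0, -0.47, 0.45], "roll": 0}, {"hand": 0.1, "slide": [0, -0.43, 0.49], "roll": 0}, {"hand": 0.1, "slide": [0, -0.39, 0.52], "roll": 0}, {"hand": 0.1, "slide": [0, -0.36, 0.54], "roll": 0}, {"hand": 0.1, "slide": [0, -0.32, 0.57], "roll": 0}, {"hand": 0.1, "slide": [0, -0.27, 0.59], "roll": 0}, {"hand": 0.1, "slide": [0, 0, 0], "roll": 0}]'

```text
clock: 20.65
tcp_pos: [0.5051, 0.0416, 0.0705]
orientation: [-180.0, -0.0, 92.0]
wrist_force: [5.4, 2.5, -4.4]
gripper_width: 0.0168
gripper_force: 10.0
```

Call:
send_rows --deltas '[{"hand": 0.1, "slide": [0, -0.23, 0.61], "roll": 0}, {"hand": 0.1, "slide": [0, -0.19, 0.62], "roll": 0}, {"hand": 0.1, "slide": [0, -0.14, 0.63], "roll": 0}, {"hand": 0.1, "slide": [0, -0.09, 0.64], "roll": 0}, {"hand": 0.1, "slide": [0, -0.05, 0.65], "roll": 0}, {"hand": 0.1, "slide": [0, 0, 0.65], "roll": 0}, {"hand": 0.1, "slide": [0, 0, 0], "roll": 0}, {"hand": 0.1, "slide": [0, 0, 0], "roll": 0}]'

```text
clock: 21.45
tcp_pos: [0.5005, 0.0411, 0.0342]
orientation: [179.7, 0.0, 92.0]
wrist_force: [6.4, 1.2, 4.5]
gripper_width: 0.0169
gripper_force: 10.0
```

Call:
send_rows --deltas '[{"hand": 0.5, "slide": [0, 0, 0], "roll": 0}, {"hand": 0.5, "slide": [0, 0, 0], "roll": 0}, {"hand": 0.5, "slide": [0, 0, 0], "roll": 0}, {"hand": 0.5, "slide": [0, 0, 0], "roll": 0}, {"hand": 0.5, "slide": [0, 0, -3], "roll": 0}, {"hand": 0.5, "slide": [0, 0, -4], "roll": 0}, {"hand": 0.5, "slide": [0, 0, -4], "roll": 0}, {"hand": 0.5, "slide": [0, -4, -4], "roll": 0}, {"hand": 0.5, "slide": [0, -4, 0], "roll": 0}, {"hand": 0.5, "slide": [0, -4, 0], "roll": 0}]'

```text
clock: 22.45
tcp_pos: [0.3816, 0.0372, 0.1795]
orientation: [180.0, 0.0, 92.0]
wrist_force: [0.9, 0.6, 0.1]
gripper_width: 0.0458
gripper_force: 0.0
```

```bash
python3 m.py; python3 - <<'E'
from h import *
t=snap("top");W=cloud(t);st=readout.read_state();print(st["wrist_force"],st["tcp_pos"],st["gripper_width"])
P=W[190:260,150:207].reshape(-1,3);P=P[(P[:,2]>.03)&(P[:,1]>.01)&(P[:,1]<.085)&(P[:,2]<.16)];print(len(P),np.percentile(P,[2,50,98],axis=0).round(3))
E
```

```text
[255 198  24  32 722]
x [0.5161 0.5184 0.5881 0.5915] y [-0.192  -0.1654 -0.1373] zmax 0.10079838031766046
cols by row [(200, np.int64(255), np.int64(278)), (204, np.int64(256), np.int64(278)), (208, np.int64(256), np.int64(278)), (212, np.int64(256), np.int64(278)), (216, np.int64(256), np.int64(278)), (220, np.int64(256), np.int64(278)), (224, np.int64(255), np.int64(278)), (228, np.int64(255), np.int64(278))]
rear [ 0.6711  0.1044 -0.0293]
front [ 0.6219  0.0967 -0.0272]
[0.37307273 0.03676544 0.17795251] 22.5
[0.17590851 0.57993845 0.42287531] [0.37683072 0.03694701 0.1782152 ] 0.04569684952166777
195 [[0.492 0.011 0.047]
 [0.499 0.044 0.055]
 [0.507 0.076 0.06 ]]
```

```bash
python3 -c "
from cell import job;print(job.sign_off())"
```

```text
the job is handed in; nothing more can be done
None
```

The job is handed in: the wedge chocks the front roller, square and centred, the stop is folded down (about 1.43 rad from the measured handle position), and both rollers sit about 2 mm from where they started; no verdict came back.

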